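# Lever open the filled chocolate mould

### The job

Two hinged chocolate moulds stand on the table, one with dark chocolate bars inside and one empty. Take the palette knife, slide its blade under the blue lip of the filled mould and lever the cover up until it stands open by at least 45 degrees; do not touch the filled mould with the gripper or the arm, and leave the empty mould shut. Then lay the knife gently flat on the middle of its green mat and let go.

Things in the scene. Friction and masses are not known exactly. Their poses are not given: they have to be found in the camera images.
- knife: Palette knife, 90 g, flat on the green mat. Black handle 20 mm wide, 24 tall, x = -70 to 25 mm; stiff steel blade 24 mm wide, 2.5 thick, x = 25 to its square tip at 100 mm, 2 to 4.5 mm above the handle's underside. Origin: underside of the handle at the balance point, where to grip it firmly from above, across its width; x along the blade to the tip, z up.
- mould: The filled mould, fixed to the table, 130 (x) by 140 (y) by 38 mm high: dark brown bars seen through the cover's clear window. Origin: centre of its underside on the table; x from its front (blue lip, robot's side) to the hinge at the back, z up. Base 28 mm high, cream-framed cover on it 10 mm thick. The hinge axis runs along y at x = 65, z = 28 mm.
- mould_lip (a point): Middle of the lower front edge of the blue lip of the filled mould's cover (x = -65, z = 28 mm in the mould's frame when shut; it moves with the cover). The lip, 140 mm wide, overhangs an open slot 22 mm deep (along x) and 16 mm high, down to the base's foot at z = 12 mm.
- mould_cover (a joint): Hinge of the filled mould's cover (130 mm from hinge to front edge, 90 g): 0 is shut, grows as it opens upward and back, 0.79 is 45 degrees, stop at 1.8. Stiff hinge: the cover stays where it is left; lifting it takes under 2 N at the lip.
- empty_cover (a joint): Hinge of the other mould's cover, the same mould but with pale empty cavities; it is to stay shut (0).
- mat: Green mat fixed to the table, 270 mm (x) by 130 mm (y), 3 mm thick, on which the knife lies at the start. Origin: centre of its underside; x along its length, away from the robot, z up.
Not all that is in view belongs to the job. What is shaped like the knife but yellow is not meant.

How it is judged:
On the way:
1. the knife's blade lifts the cover of the filled mould (value of joint mould_cover above 0.2 rad and contact force between knife and mould above 0.1 N), for 0.1 s.
At the end, for the whole second after the job is handed in: The filled mould's cover stands open by at least 0.7 rad (40 degrees), the empty mould's cover is shut (below 0.1 rad), and the knife lies at rest on the mat, flat within 0.15 rad and its origin at most 12 mm above the mat's underside, within 80 mm along and 55 mm across of the mat's centre (value of joint mould_cover above 0.7 rad and value of joint empty_cover below 0.1 rad and x of knife in the frame of mat between -0.08 and 0.08 m and y of knife in the frame of mat between -0.055 and 0.055 m and z of knife in the frame of mat below 0.012 m and angle between knife's own z axis and vertical below 0.15 rad and linear speed of knife below 0.02 m/s); the robot touches nothing.
It fails at once if the fingers or the arm touch the filled mould (contact force between any of the fingers, the arm and mould above 1 N).
It fails at once if the empty mould's cover is opened by 0.15 rad or more (value of joint empty_cover above 0.15 rad).
It fails at once if the knife is dropped: moving faster than 0.7 m/s while out of the fingers (linear speed of knife above 0.7 m/s and not (contact force between the fingers and knife above 0.1 N)).
It also fails if it takes over 64 s, if anything falls off the work surface, if the arm or the gripper's body presses on something with over 40 N, if the wrist force passes 120 N, or if a joint passes its speed limit or range.

### The arm

A 6-joint arm with a two-finger parallel gripper is mounted at the origin on the work surface. World frame = base frame: x ahead of the robot, y to its left, z up, the work surface at z = 0. Lengths are in m, angles in rad, forces in N, time in s.
With the tool pointing down it reaches from about 0.275 to 0.75 m from the base axis. Payload 10.2 kg.
Tool frame: the origin (TCP) lies midway between the tips of the shut fingers; the grasp point (between the pads) lies 19 mm behind it; z points along the fingers, y is the line along which they close (so a half turn about z gives the same grasp; the last joint's range is limited). The gripper opens to 88 mm and grips with 3 to 60 N. Pads are 18 mm wide; open, the fingers measure 123 mm over their backs; the gripper's body (75 mm by 187 mm) begins 45 mm behind the grasp point.
Start: joints at [-1.565, 0.313, 1.498, -0, 1.331, -0.223], TCP at [0.119, -0.511, 0.239] pointing down, gripper open.
Joint ranges: [-2.94, 2.94], [-0.97, 2.17], [0.19, 2.56], [-1.23, 4.37], [0.02, 3.11], [-2.88, 2.88]. Speed limits (rad/s): [2.39, 2.39, 3.01, 3.14, 3.14, 3.14].

### API

Orientations are given as a unit quaternion [x, y, z, w].
In Python, from workcell import arm gives the robot as it stands.
- The arm moves only by the shell command python3 -m jog 'ROWS'. ROWS is JSON, a list of rows, each a list of 3 entries, a list of its own where there are three numbers: the opening, from 0 (shut) to 1 (fully open), then the shift along the tool's x, y, z in mm, then the turn about the tool's z in rad. A call has 1 to 5 rows; each row is the pose to reach, as a shift and turn from the pose commanded when the call began, along the tool's axes at that moment; what a row does not reach only later rows make up. A row lasts 1/10 s, in which the tool goes at most 50 mm and 8.59 degrees, less where a joint would pass 70% of its speed; a pose out of reach is approached as far as the arm can. A call with a gripper value outside its range is refused whole. The fingers move at their own pace and stop on an object; the grip force is fixed at half the most. Time passes only in rows, so rows that repeat a pose let the fingers close. It gives the time, the measured TCP pose, the force, the opening and the grip force at its end, in the units of the state.
- arm.observe(): the state, without advancing time (a new reading comes with each control period).
- arm.get_image(name): name is "scene" or "top"; returns the picture (480x640x3 uint8, blue, green, red); there is no depth.
- arm.camera_params(name): a dict with "fx", "fy", "cx", "cy" (pixels), "R" (3x3) and "t" (3): a world point X has camera coordinates R X + t. Camera axes: x right, y down, z forward; pixel columns grow to the right and rows downward; lengths in m; the calibration is good to about 2 mm. A picture is of the moment at which its call begins. camera_params takes no time and is no camera call.
- arm.sign_off(): hands the job in; it is judged then, once.
The state is a dict: "t": time; "joint_positions": joint angles; "qd": joint speeds; "joint_torque": joint torques, N m; "ee_pos": TCP position; "ee_rot": TCP orientation; "contact_force": force on the tool from outside, world axes, zero at the start; "torque": the same for the moment, N m; "finger_gap": finger opening in m; "gripper_force": force on a finger pad.
Only numpy, scipy, OpenCV 4.12 (cv2) and the standard library are available. Lean on these libraries where they do the work, as an engineer would, in place of code of your own. Each camera call takes 0.05 s, during which the arm holds its last target. There are 200 camera calls.

## Working session

There is one attempt and no reset: what is moved stays moved. The work goes in short steps, Python scripts to look and compute and a shell command to move; the robot and the scene stay as the last step left them, time stands still between calls to the robot, and variables do not carry over. Pictures are saved under pics/ and viewed, at most 10 in all, crops included, and the job is handed in when it is done.

```bash
ls; mkdir -p pics
python3 - <<'E'
from workcell import arm
import cv2
for n in("scene","top"):
    cv2.imwrite(f"pics/{n}0.png",arm.get_image(n)); p=arm.camera_params(n); print(n,p)
s=arm.observe();print(s['t'],s['ee_pos'],s['ee_rot'],s['finger_gap'],s['contact_force'])
E
```

```text
pics
scene {'fx': 467.3539962204986, 'fy': 467.3539962204986, 'cx': 320.02283935203167, 'cy': 238.2107256273107, 'R': array([[ 0.53305035,  0.84592084, -0.01659074],
       [ 0.57818715, -0.37851589, -0.72278997],
       [-0.61770296,  0.37569089, -0.69086859]]), 't': array([-0.20024085, -0.28658117,  1.32212067])}
top {'fx': 533.8722002187689, 'fy': 533.8722002187689, 'cx': 320.0408289618383, 'cy': 240.11985810919487, 'R': array([[ 0.01268143, -0.99984915, -0.01186835],
       [-0.99822962, -0.01196932, -0.05826112],
       [ 0.05811027,  0.01258617, -0.99823083]]), 't': array([-0.07882361,  0.52639109,  1.08089686])}
0.1 [ 0.1190614  -0.51111181  0.23823567] [ 9.93464559e-01  1.14139717e-01  7.15387406e-05 -5.39196851e-04] 0.08831801159589808 [-0.45393844 -0.14884418  0.10621123]
```

View pics/scene0.png

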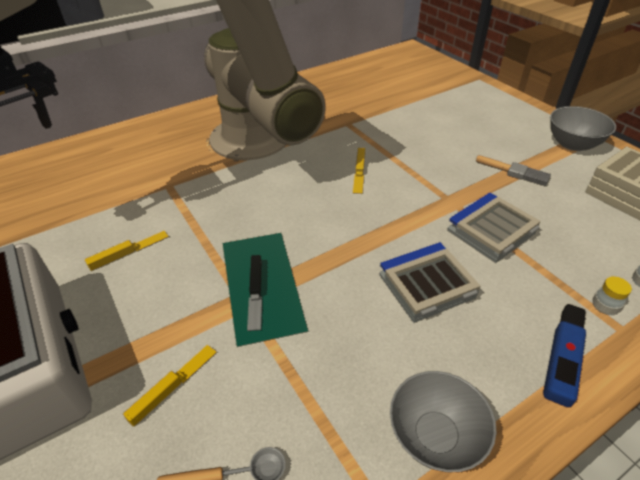

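View pics/top0.png

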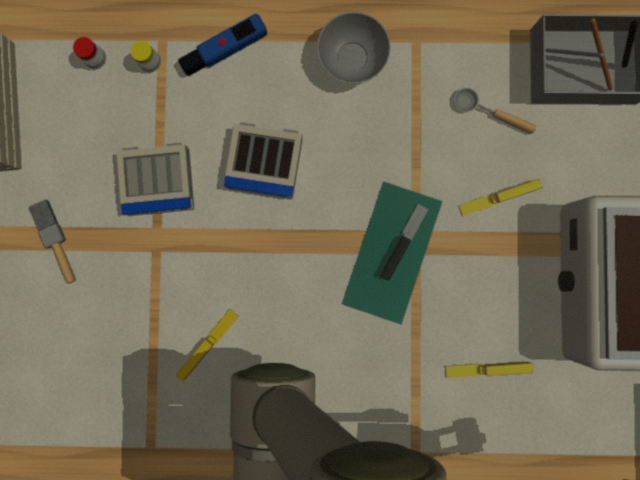

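The knife is the black-handled one on the green mat (top 403,242). The four yellow ones are decoys. The filled mould has the dark bars (top 262,160), and the mould at (153,179) is pale, so it's the empty one. I'll confirm this in an enlarged crop.

Run:
```python
import cv2,numpy as np
t=cv2.imread("pics/top0.png");s=cv2.imread("pics/scene0.png")
r=lambda im,x,y,w,h,k:cv2.resize(im[y:y+h,x:x+w],None,fx=k,fy=k,interpolation=cv2.INTER_CUBIC)
a=np.hstack([r(t,215,115,95,90,4),r(t,335,175,110,150,2.4)[:360]])
a=np.hstack([a,np.zeros((360,800-a.shape[1],3),np.uint8)])if a.shape[1]<800 else a
cv2.imwrite("pics/c1.png",a);
b=np.hstack([r(s,370,230,120,100,4),r(s,220,230,90,120,3.333)]) 
cv2.imwrite("pics/c2.png",b);print(a.shape,b.shape)
```

```text
(360, 800, 3) (400, 780, 3)
```

View pics/c1.png

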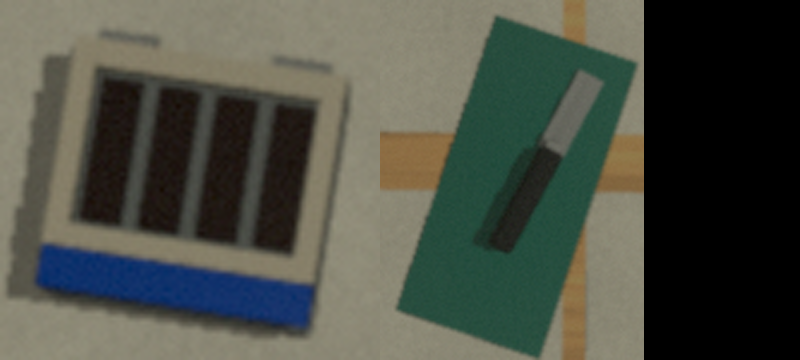

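View pics/c2.png

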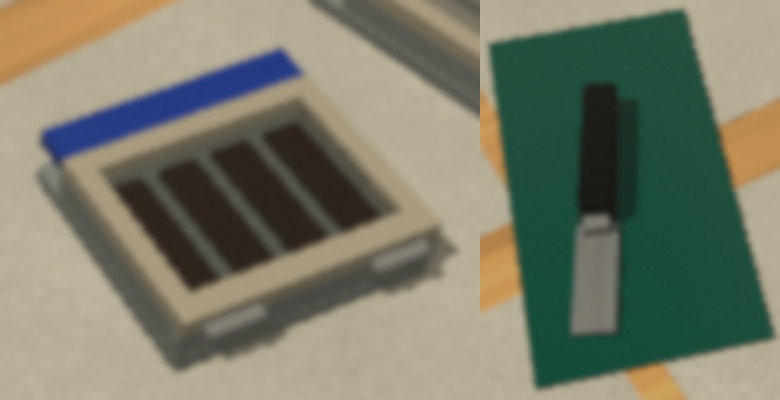

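Both crops confirm the choice: dark bars behind the blue lip, and the black-handled knife on the mat. Next I triangulate matching corners read from the crops.

```bash
cat > h.py <<'E'
from workcell import arm
import numpy as np,cv2
P={}
for n in("scene","top"):
    c=arm.camera_params(n);K=np.array([[c['fx'],0,c['cx']],[0,c['fy'],c['cy']],[0,0,1]]);P[n]=K@np.c_[c['R'],c['t']]
def tri(s,t): 
    X=cv2.triangulatePoints(P['scene'],P['top'],np.float64(s).T,np.float64(t).T);return (X[:3]/X[3]).T
def proj(n,X): x=np.c_[X,np.ones(len(X))]@P[n].T;return x[:,:2]/x[:,2:]
def atz(n,uv,z):
    M=P[n];return np.array([np.linalg.solve(np.c_[M[:,:2],-np.array([u,v,1])],-(M[:,2]*z+M[:,3]))[:2] for u,v in uv])
E
python3 - <<'E'
from h import *
np.set_printoptions(precision=4,suppress=True)
T1=lambda a:np.array(a)/4+[215,115]
T2=lambda a:(np.array(a)-[380,0])/2.4+[335,175]
S1=lambda a:np.array(a)/4+[370,230]
S2=lambda a:(np.array(a)-[480,0])/3.3333+[220,230]
for nm,s,t,z in[("cover F+y F-y B+y B-y",S1([(282,50),(42,130),(440,230),(180,322)]),T1([(37,288),(307,328),(78,38),(347,78)]),.038),
 ("handle rear, front",S2([(601,85),(596,214)]),T2([(500,249),(552,151)]),.027),
 ("tip",S2([(593,333)]),T2([(591,73)]),.0075),
 ("mat",S2([(490,43),(685,10),(773,338),(538,387)]),T2([(540,357),(398,310),(497,16),(637,64)]),.003)]:
    print(nm);print(np.c_[tri(s,t),atz('top',t,z),atz('scene',s,z)])
E
```

```text
cover F+y F-y B+y B-y
[[ 0.6338  0.1257  0.032   0.6314  0.1227  0.6391  0.1235]
 [ 0.614  -0.0126  0.0353  0.6125 -0.0144  0.617  -0.0121]
 [ 0.7628  0.107   0.0304  0.76    0.1048  0.7671  0.1023]
 [ 0.7415 -0.0321  0.0363  0.7407 -0.0327  0.7427 -0.0323]]
handle rear, front
[[ 0.4509 -0.2034  0.0219  0.4501 -0.2046  0.457  -0.203 ]
 [ 0.5346 -0.2487  0.0141  0.5332 -0.248   0.546  -0.2507]]
tip
[[ 0.6026 -0.2839  0.0066  0.6022 -0.2842  0.6036 -0.2836]]
mat
[[ 0.3589 -0.2401  0.0024  0.3581 -0.2419  0.3611 -0.238 ]
 [ 0.3973 -0.1181 -0.001   0.3965 -0.1201  0.4029 -0.1172]
 [ 0.653  -0.2027 -0.0007  0.6517 -0.2035  0.6561 -0.2024]
 [ 0.6122 -0.3237  0.0002  0.6111 -0.3247  0.6154 -0.3222]]
```

```bash
cat >> h.py <<'E'
from scipy.spatial.transform import Rotation as Ro
def goal(x,y,z,yaw):
    s=arm.observe();R=Ro.from_quat(s['ee_rot']).as_matrix();d=R.T@(np.array([x,y,z])-s['ee_pos'])*1e3
    cy=np.arctan2(R[1,0],R[0,0]);print('t',round(s['t'],2),'pos',s['ee_pos'].round(4),'yaw',round(cy,4),'gap',round(s['finger_gap'],4),'F',np.round(s['contact_force'],1),'| shift',d.round(1),'turn',round(cy-yaw,4))
E
python3 -m jog '[[1,[45,-18,0],0.1],[1,[90,-36,0],0.2],[1,[135,-54,0],0.3],[1,[180,-72,0],0.4],[1,[220,-90,0],0.5]]'
python3 -c "from h import *;goal(.513,-.237,.10,-.4817)"
```

```text
t: 0.6
ee_pos: [0.3144, -0.3722, 0.2386]
ee_rot: [0.991, -0.137, -0.0, -0.0]
contact_force: [0.1, 0.4, 0.3]
finger_gap: 0.0881
gripper_force: 0.0
t 0.6 pos [ 0.3144 -0.3722  0.2386] yaw -0.2751 gap 0.0881 F [0.1 0.4 0.3] | shift [ 154.4 -184.   138.6] turn 0.2066
```

```bash
python3 -m jog '[[1,[31,-37,15],0.05],[1,[62,-74,45],0.1],[1,[93,-110,75],0.15],[1,[124,-147,110],0.2],[1,[154.4,-184,138],0.207]]' >/dev/null
python3 -m jog '[[1,[0,0,0],0],[1,[0,0,0],0],[1,[0,0,0],0]]'
python3 - <<'E'
from h import *
goal(.513,-.237,.005,-.4817)
t=arm.get_image("top");s=arm.get_image("scene")
r=lambda im,x,y,w,h,k:cv2.resize(im[y:y+h,x:x+w],None,fx=k,fy=k,interpolation=cv2.INTER_CUBIC)
cv2.imwrite("pics/d1.png",np.hstack([r(t,340,170,120,140,3),r(s,200,200,120,140,3)]))
E
```

```text
t: 1.4
ee_pos: [0.4907, -0.2526, 0.1165]
ee_rot: [0.971, -0.237, 0.0, 0.0]
contact_force: [0.3, -0.2, 0.1]
finger_gap: 0.0882
gripper_force: 0.0
t 1.4 pos [ 0.4907 -0.2526  0.1165] yaw -0.479 gap 0.0882 F [ 0.3 -0.2  0.1] | shift [ 12.5 -24.2 111.5] turn 0.0027
```

View pics/d1.png

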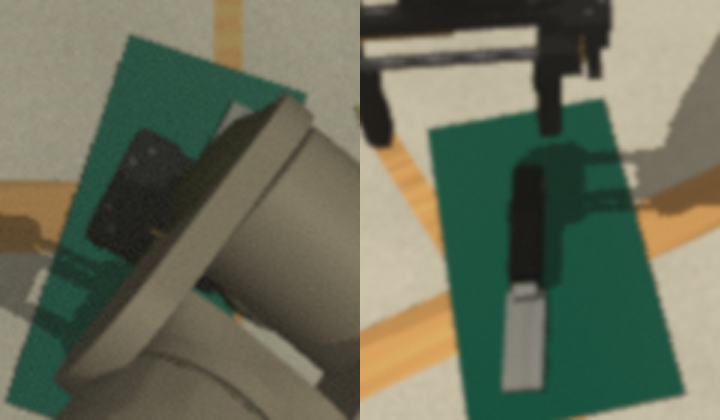

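The wrist hides the knife in the top view. The scene view shows the knife undisturbed and the open fingers above it. I'll align, then descend.

```bash
python3 -m jog '[[1,[12.5,-24.2,30],0.003],[1,[12.5,-24.2,60],0.003],[1,[12.5,-24.2,75],0.003],[1,[12.5,-24.2,75],0.003]]' >/dev/null
python3 -c "from h import *;goal(.513,-.237,.005,-.4817)"
```

```text
t 1.9 pos [ 0.5121 -0.2362  0.0395] yaw -0.4824 gap 0.0879 F [-0.6 -0.5  0.1] | shift [ 1.3  0.3 34.5] turn -0.0007
```

```bash
python3 -m jog '[[1,[1.3,0.3,10],0],[1,[1.3,0.3,20],0],[1,[1.3,0.3,28],0],[1,[1.3,0.3,34],0],[1,[1.3,0.3,34],0]]' >/dev/null
python3 -m jog '[[0,[0,0,0],0],[0,[0,0,0],0],[0,[0,0,0],0],[0,[0,0,0],0],[0,[0,0,0],0]]'
python3 -m jog '[[0,[0,0,0],0],[0,[0,0,0],0],[0,[0,0,0],0],[0,[0,0,0],0],[0,[0,0,0],0]]'
python3 -c "from h import *;goal(.513,-.237,.15,-.4817)"
```

```text
t: 2.9
ee_pos: [0.5143, -0.2369, 0.0069]
ee_rot: [0.971, -0.238, 0.0, 0.0]
contact_force: [1.0, -0.2, -0.0]
finger_gap: 0.0499
gripper_force: 0.0
t: 3.4
ee_pos: [0.5143, -0.2369, 0.0068]
ee_rot: [0.971, -0.238, 0.0, 0.0]
contact_force: [-0.6, -0.7, -0.8]
finger_gap: 0.0198
gripper_force: 30.0
t 3.4 pos [ 0.5143 -0.2369  0.0068] yaw -0.4812 gap 0.0198 F [-0.6 -0.7 -0.8] | shift [  -1.1    0.7 -143.2] turn 0.0005
```

```bash
python3 -m jog '[[0,[0,0,-15],0],[0,[0,0,-40],0],[0,[0,0,-70],0],[0,[0,0,-100],0],[0,[0,0,-120],0]]' >/dev/null
python3 -m jog '[[0,[-20,-36,0],-0.05],[0,[-40,-72,0],-0.1],[0,[-60,-108,0],-0.16],[0,[-80,-144,0],-0.22],[0,[-100,-170,0],-0.28]]' 
python3 -c "from h import *;goal(.4993,.0713,.06,-.138)"
```

```text
t: 4.4
ee_pos: [0.5042, -0.0378, 0.1279]
ee_rot: [0.995, -0.099, 0.001, 0.0]
contact_force: [0.0, -0.3, -1.4]
finger_gap: 0.0197
gripper_force: 30.0
t 4.4 pos [ 0.5042 -0.0378  0.1279] yaw -0.1979 gap 0.0197 F [ 0.  -0.3 -1.4] | shift [ -26.4 -106.    67.9] turn -0.0599
```

```bash
python3 -m jog '[[0,[-9,-30,0],-0.02],[0,[-18,-60,0],-0.04],[0,[-24,-88,0],-0.06],[0,[-24,-88,0],-0.06],[0,[-24,-88,0],-0.06]]' >/dev/null
python3 -c "from h import *;goal(.4993,.0713,.06,-.138)"
```

```text
t 4.9 pos [0.4985 0.0512 0.1275] yaw -0.1403 gap 0.0193 F [ 0.2  0.2 -1.5] | shift [ -2.  -20.   67.5] turn -0.0023
```

```bash
python3 -m jog '[[0,[-2,-10,20],0],[0,[-2,-20,50],0],[0,[-2,-20,80],0],[0,[-2,-20,100],0],[0,[-2,-20,100],0]]' >/dev/null
python3 - <<'E'
from h import *
goal(.4993,.0713,.0205,-.138)
t=arm.get_image("top");s=arm.get_image("scene")
r=lambda im,x,y,w,h,k:cv2.resize(im[y:y+h,x:x+w],None,fx=k,fy=k,interpolation=cv2.INTER_CUBIC)
cv2.imwrite("pics/e1.png",np.hstack([r(t,210,110,100,130,4),r(s,320,200,95,130,4)]))
p=arm.observe()['ee_pos'];u=np.array([np.cos(-.138),np.sin(-.138)])
for z in[p[2]+.0007]: 
  X=np.array([[*(p[:2]+u*(.099)),z]]);print(proj('top',X),proj('scene',X))
E
```

```text
t 5.4 pos [0.4981 0.0703 0.025 ] yaw -0.1428 gap 0.0197 F [-0.6  0.3  1.5] | shift [ 1.1 -1.2  4.5] turn -0.0048
[[257.06498755 204.4415323 ]] [[401.29448915 246.61329129]]
```

View pics/e1.png

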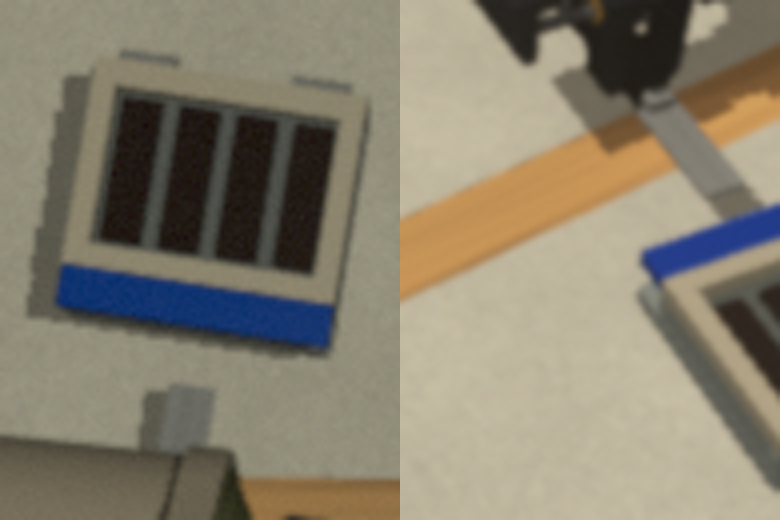

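Tip top edge: top (257.5,206.5), scene (402,247.5). It is centred on the lip, about 28 mm in front of it. I'll check its height.

```bash
python3 - <<'E'
from h import *
print(tri([(402,247.5)],[(257.5,206.5)]))
print(tri([(320+(642-400)/4,200+253/4)],[(210+328/4,110+349/4)]),"lip -y top corner, text .038")
E
python3 -m jog '[[0,[1,-1,2],0],[0,[1,-1,4.5],0],[0,[1,-1,4.5],0],[0,[1,-1,4.5],0]]'
```

```text
[[0.59545708 0.0581475  0.02261357]]
[[ 0.613924   -0.0127736   0.03311973]] lip -y top corner, text .038
t: 5.9
ee_pos: [0.5005, 0.0721, 0.0225]
ee_rot: [0.998, -0.07, 0.0, 0.0]
contact_force: [0.3, 0.6, -1.1]
finger_gap: 0.0201
gripper_force: 30.0
```

```bash
python3 -m jog '[[0,[10,0,0],0],[0,[20,0,0.5],0],[0,[28,0,0.5],0],[0,[34,0,0.5],0],[0,[34,0,0.5],0]]'
python3 -m jog '[[0,[4,0,0],0],[0,[7,0,0],0],[0,[7,0,0],0]]'
```

```text
t: 6.4
ee_pos: [0.5348, 0.0671, 0.0216]
ee_rot: [0.998, -0.071, 0.0, -0.0]
contact_force: [-0.8, 0.5, -1.3]
finger_gap: 0.0201
gripper_force: 30.0
t: 6.7
ee_pos: [0.5412, 0.0662, 0.0218]
ee_rot: [0.998, -0.071, 0.0, -0.0]
contact_force: [0.3, 0.5, -1.0]
finger_gap: 0.0197
gripper_force: 30.0
```

```bash
python3 -m jog '[[0,[0,0,-5],0],[0,[0.3,0,-10],0],[0,[0.7,0,-17],0],[0,[1.3,0,-23],0],[0,[2.3,0,-28],0]]'
python3 -m jog '[[0,[1,0,-5],0],[0,[3,0,-11],0],[0,[5,0,-17],0],[0,[7,0,-22],0],[0,[7,0,-22],0]]'
python3 - <<'E'
from h import *
s=arm.get_image("scene");t=arm.get_image("top")
cv2.imwrite("pics/f1.png",np.hstack([cv2.resize(s[150:330,340:500],None,fx=2.5,fy=2.5),cv2.resize(t[90:270,200:360],None,fx=2.5,fy=2.5)]))
E
```

```text
t: 7.2
ee_pos: [0.5432, 0.066, 0.0504]
ee_rot: [0.998, -0.07, 0.0, 0.0]
contact_force: [-0.6, 1.0, -1.8]
finger_gap: 0.0197
gripper_force: 30.0
t: 7.7
ee_pos: [0.5509, 0.0649, 0.0726]
ee_rot: [0.998, -0.071, 0.001, 0.0]
contact_force: [0.7, 0.8, -1.1]
finger_gap: 0.0193
gripper_force: 30.0
```

View pics/f1.png

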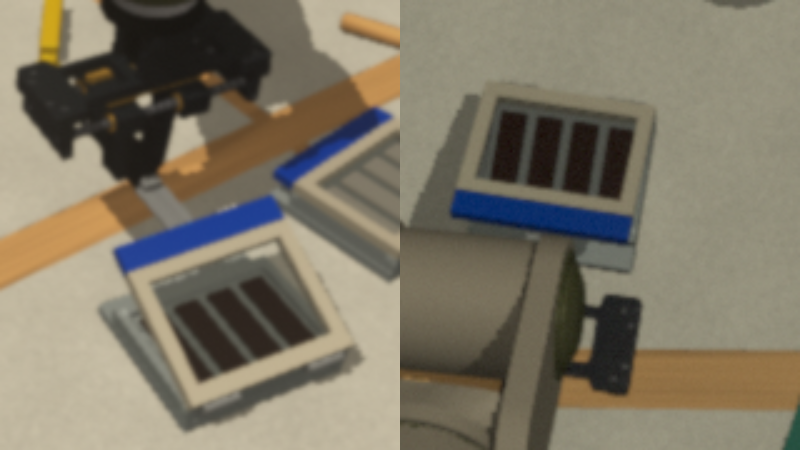

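The scene view shows the cover lifted to about 0.4 rad by the blade, with the empty mould still shut. I'll continue the arc.

```bash
python3 -m jog '[[0,[2.3,0,-6],0],[0,[5,0,-11],0],[0,[8,0,-16],0],[0,[11,0,-21],0],[0,[14.5,0,-26],0]]' >/dev/null
python3 -m jog '[[0,[3.5,0,-4.5],0],[0,[7.5,0,-8.5],0],[0,[11.5,0,-12.5],0],[0,[16,0,-16.5],0],[0,[20,0,-20],0]]'
python3 -m jog '[[0,[5,0,-4],0],[0,[10,0,-7.5],0],[0,[13,0,-9.5],0],[0,[13,0,-9.5],0]]'
python3 - <<'E'
from h import *
s=arm.get_image("scene");t=arm.get_image("top")
cv2.imwrite("pics/f2.png",np.hstack([cv2.resize(s[150:330,340:500],None,fx=2.5,fy=2.5),cv2.resize(t[90:270,200:360],None,fx=2.5,fy=2.5)]))
E
```

```text
t: 8.8
ee_pos: [0.5847, 0.0601, 0.1181]
ee_rot: [0.998, -0.071, 0.0, -0.0]
contact_force: [-1.4, -0.5, -1.9]
finger_gap: 0.0199
gripper_force: 30.0
t: 9.2
ee_pos: [0.5977, 0.0582, 0.1275]
ee_rot: [0.998, -0.071, 0.0, -0.0]
contact_force: [0.2, -0.5, -1.0]
finger_gap: 0.0201
gripper_force: 30.0
```

View pics/f2.png

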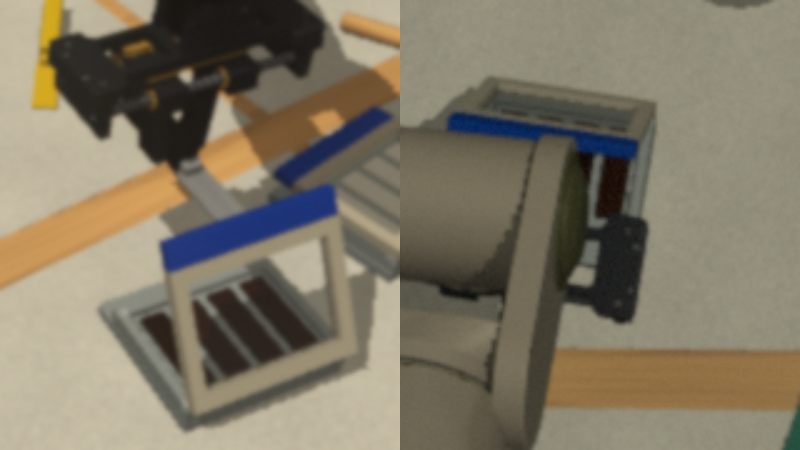

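The cover is now about 55° open in both views and the blade is still under the lip. I'll withdraw back and slightly down.

```bash
python3 -m jog '[[0,[-4,0,3],0],[0,[-20,0,3],0],[0,[-50,0,3],0],[0,[-85,0,3],0],[0,[-110,0,3],0]]' >/dev/null
python3 -m jog '[[0,[0,40,0],0.05],[0,[0,80,0],0.1],[0,[0,120,0],0.15],[0,[0,160,0],0.2],[0,[0,200,0],0.25]]' >/dev/null
python3 -m jog '[[0,[0,0,0],0],[0,[0,0,0],0]]' >/dev/null
python3 -c "from h import *;goal(.513,-.237,.0068,-.4812)"
```

```text
t 10.5 pos [ 0.4597 -0.1244  0.1241] yaw -0.3924 gap 0.0197 F [ 0.3  0.6 -1.3] | shift [ 92.3  83.7 117.3] turn 0.0888
```

```bash
python3 -m jog '[[0,[25,22,20],0.03],[0,[50,45,45],0.06],[0,[75,68,65],0.088],[0,[92,84,80],0.088],[0,[92,84,80],0.088]]' >/dev/null
python3 - <<'E'
from h import *
goal(.513,-.237,.0068,-.4812)
s=arm.get_image("scene");t=arm.get_image("top")
cv2.imwrite("pics/g1.png",np.hstack([cv2.resize(s[210:350,200:320],None,fx=3.3,fy=3.3),cv2.resize(s[170:330,360:480],None,fx=2.8875,fy=2.8875)]))
E
```

```text
t 11.0 pos [ 0.5133 -0.2371  0.0421] yaw -0.4791 gap 0.0198 F [-0.1 -0.1 -1.2] | shift [-0.2  0.1 35.3] turn 0.0021
```

View pics/g1.png

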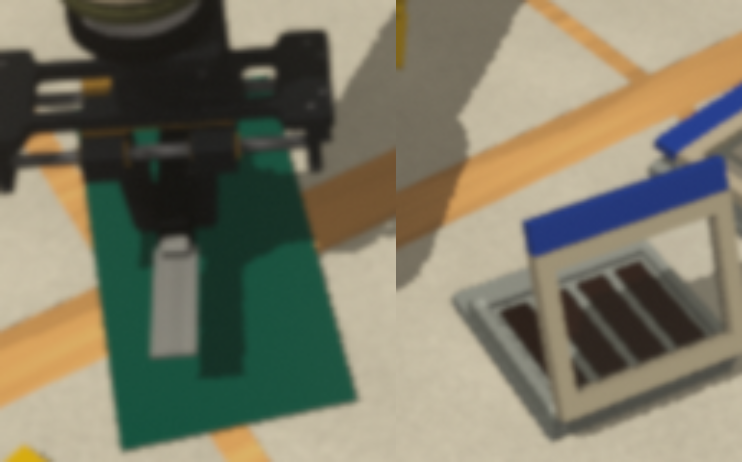

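The cover stays open, and the knife is level over the mat with its tip at about crop (173,355). I'll lower it gently.

```bash
python3 -m jog '[[0,[0,0,10],0],[0,[0,0,18],0],[0,[0,0,25],0],[0,[0,0,29],0],[0,[0,0,31],0]]' >/dev/null
python3 -m jog '[[0,[0,0,1],0],[0,[0,0,2],0],[0,[0,0,2.5],0],[0,[0,0,2.5],0],[0,[0,0,2.5],0]]'
```

```text
t: 12.1
ee_pos: [0.5132, -0.237, 0.0109]
ee_rot: [0.971, -0.237, 0.0, 0.0]
contact_force: [0.7, 0.3, -0.0]
finger_gap: 0.0199
gripper_force: 30.0
```

```bash
python3 -m jog '[[0,[0,0,1],0],[0,[0,0,2],0],[0,[0,0,2],0],[0,[0,0,2],0]]'
python3 -m jog '[[0,[0,0,1],0],[0,[0,0,1.8],0],[0,[0,0,1.8],0],[0,[0,0,1.8],0]]'
```

```text
t: 12.5
ee_pos: [0.5131, -0.2369, 0.0087]
ee_rot: [0.971, -0.237, -0.0, -0.0]
contact_force: [-0.4, -0.0, -0.8]
finger_gap: 0.0197
gripper_force: 30.0
t: 12.9
ee_pos: [0.5132, -0.237, 0.0069]
ee_rot: [0.971, -0.237, -0.0, -0.0]
contact_force: [0.3, -0.1, -0.1]
finger_gap: 0.0201
gripper_force: 30.0
```

At the original grasp height with almost no force, so I'll open partway gradually, then retreat.

```bash
python3 -m jog '[[0.3,[0,0,0],0],[0.5,[0,0,0],0],[0.7,[0,0,0],0],[0.7,[0,0,0],0],[0.7,[0,0,0],0]]'
python3 -m jog '[[0.7,[0,0,0],0],[0.7,[0,0,-10],0],[0.7,[0,0,-30],0],[0.7,[0,0,-60],0],[0.7,[0,0,-100],0]]'
python3 -m jog '[[0.7,[-30,0,-30],0],[0.7,[-70,0,-50],0],[0.7,[-100,0,-70],0],[0.7,[-100,0,-70],0],[0.7,[-100,0,-70],0]]'
python3 - <<'E'
from h import *
s=arm.get_image("scene")
cv2.imwrite("pics/z1.png",cv2.resize(s[150:360,200:500],None,fx=2.5,fy=2.5))
E
```

```text
t: 13.4
ee_pos: [0.5132, -0.237, 0.007]
ee_rot: [0.971, -0.237, 0.0, 0.0]
contact_force: [0.2, -0.6, 0.2]
finger_gap: 0.0563
gripper_force: 0.0
t: 13.9
ee_pos: [0.5125, -0.2365, 0.1077]
ee_rot: [0.971, -0.237, -0.001, -0.0]
contact_force: [-0.4, -1.0, 0.4]
finger_gap: 0.062
gripper_force: 0.0
t: 14.4
ee_pos: [0.4247, -0.1911, 0.1778]
ee_rot: [0.971, -0.237, 0.001, 0.0]
contact_force: [0.6, -0.6, -0.3]
finger_gap: 0.0617
gripper_force: 0.0
```

View pics/z1.png

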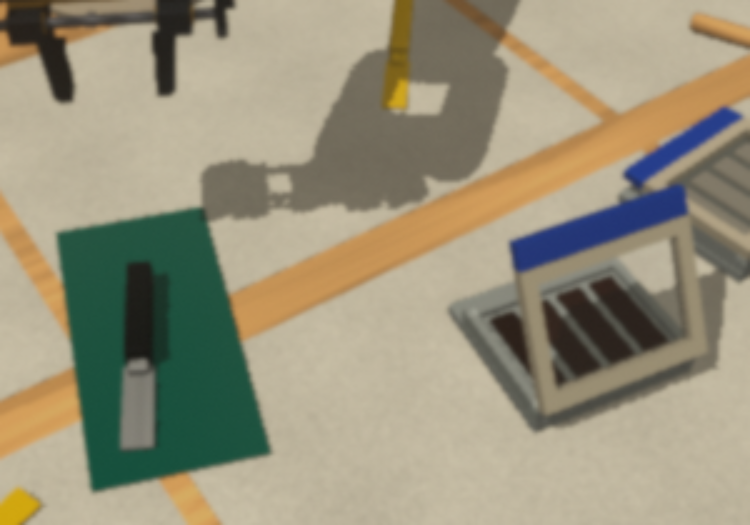

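The knife lies flat on the mat, crop (138,355). The filled mould's cover is open, the empty one is shut, and the gripper is clear.

```bash
python3 -c "from workcell import arm;print(arm.sign_off())"
```

```text
the job is handed in; nothing more can be done
None
```

The job is handed in, with no verdict returned: the blade levered the filled mould's cover open to about 55° (estimated from the arm's path and images), the empty mould stayed shut, and the knife lies flat and released near the middle of its mat.

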